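# Fit and raise the upper tier of a chocolate display stand

## Robot

A 7-joint arm with a two-finger parallel gripper is mounted at the origin on the work surface. World frame = base frame: x ahead of the robot, y to its left, z up, the work surface at z = 0. Lengths are in mm, angles in degrees, forces in N, time in s.
With the tool pointing down it reaches from about 400 to 900 mm from the base axis. Payload 5.6 kg.
Tool frame: the origin (TCP) lies at the very end of the fingers, on their centre line; the grasp point (between the pads) lies 19 mm behind it; z points along the fingers, y is the line along which they close (so a half turn about z gives the same grasp; the last joint's range is limited). The gripper opens to 92 mm and grips with 3 to 60 N. Pads are 20 mm wide; open, the fingers measure 128 mm over their backs; the gripper's body (75 mm by 189 mm) begins 69 mm behind the grasp point.
Start: joints at [-79.297, 26.786, -0.665, 91.828, 0.344, 61.387, -3.226], TCP at [148.1, 632.91, 214.592] pointing down, gripper open.
Joint ranges: [-144.91, 144.91], [-17.63, 115.5], [-89.93, 88.59], [15.96, 139.68], [-74.01, 254.01], [8.47, 105.57], [-167.45, 167.45]. Speed limits (degrees/s): [147.25, 147.25, 180, 180, 180, 180, 180].

## Interface

Orientations are given as [roll, pitch, yaw] about the fixed x, y, z axes, in that order (R = Rz(yaw) Ry(pitch) Rx(roll)).
In Python, from rig import ctrl gives the robot as it stands. The module is installed in compiled form; this text tells all that it offers. Calls block until the motion is done:
- ctrl.goto(position, orientation): joint-space move of the TCP to a pose.
- ctrl.move_straight(position, frame=None, v=150, guard=None): straight line of the TCP; frame=None keeps the orientation; v is the mean speed in mm/s. With guard (N) it stops when the force on the tool has changed by that much, and returns True; else False.
- ctrl.movej(angles): joint-space move.
- ctrl.gripper_open() and ctrl.grasp(grip_force=None): open the fingers fully, or close them until they stop; grip_force is the grip in N (None keeps the last).
- ctrl.dwell(seconds).
- ctrl.solve_ik(position, orientation): joint angles nearest the present ones, or None.
- ctrl.get_obs(): the state.
- ctrl.snapshot(name): name is "side" or "top" or "wrist"; returns a dict with "color" (420x560x3 uint8, red, green, blue), "range_z" (420x560 float32, mm along the optical axis (not along the pixel's ray), 0 where there is no reading), "fx", "fy", "cx", "cy" (pixels), "world_to_cam" (4x4, takes a point from world to camera coordinates). Camera axes: x right, y down, z forward; pixel columns grow to the right and rows downward; lengths in mm; the calibration is good to about 2 mm. The wrist camera is an equidistant fisheye: a pixel r from the principal point sees the ray r / f radians off the axis. A picture is of the moment at which its call begins.
A pose or a line that the arm cannot do raises ctrl.IKError and nothing moves.
- ctrl.job_done(): hands the job in; it is judged then, once.
The state is a dict: "time": time; "joints": joint angles; "qd": joint speeds; "effort": joint torques, N m; "position": TCP position; "eef_rot": TCP orientation; "contact_force": force on the tool from outside, world axes, zero at the start; "moment": the same for the moment, N m; "grip_width": opening from 0.0 (shut) to 1.0 (fully open); "grasp_force": force on a finger pad.
Only numpy, scipy, OpenCV 4.12 (cv2) and the standard library are available. Lean on these libraries where they do the work, as an engineer would, in place of code of your own. Each camera call takes 0.05 s, during which the arm holds its last target. There are 200 camera calls.

## Task

The two-tier stand is waiting for its upper tier: without dropping it, lower the round walnut plate, sleeve upwards, over the handle of the stand until it sits down fully on the post's collar. Then pinch the handle so that the orange button in its side is pressed in, and pull the post straight up past its first stop to the second stop, to make room for tall pieces below, with the foot of the stand staying flat on the bench and the chocolate shoes and the bowl left alone. The program finishes while holding: keep the handle gripped with the post at its second stop.

Things in the scene. Friction and masses are not known exactly. Their poses are not given: they have to be found in the camera images.
- stand: loose display stand, 1.9 kg in all: round white foot 200 mm across, 16 mm thick; on it an upright steel tube 28 mm across ending in a black ring 146 mm above the bench, out of which the telescoping post with its handle rises. Origin: centre of the foot's underside. z up along the post; y points to the handle's side with the orange button: pinch the handle along y
- post (a joint): how far the post is pulled up along z, m: 0 down, 0.040 first stop, 0.080 second stop and hard end. Latched at each stop (1 mm play) while the button is out; free to slide while it is pressed 2.7 mm or more; let go between stops it stays by friction or slips to the stop below. Pulling it takes 2 to 5 N besides the weight of post (0.2 kg) and plate; unpressed, it lifts the whole stand
- button (a joint): how far the orange button is pressed in, m: 0 out, 0.0035 fully in, along the stand's -y. It rides up with the post. Spring: 4 N to start, 8 N fully in; a firm grip of 20 N or more across the handle presses it
- seat (a point): on the post's axis, centre of the top face of its steel collar (48 mm across), where the plate rests; 152 mm above the bench with the post down, rising with it; axes as the stand's. Above it a centring shoulder 33.6 mm across, 8 mm high, tapers to a 20 mm neck, then the handle, whose top is 82 mm above this point
- grip (a point): middle of the black handle, on the post's axis, 66 mm above seat; axes as the stand's. Handle: 16 mm along x, from 26 mm below to 10 mm above this point, then a 20 mm round cap 6 mm high; along y 28.5 mm over the button (25 mm pressed). Button face 10 x 24 mm, 14.5 mm to +y; plain side 14 mm to -y. The sleeve of a seated plate ends 23 mm below this point
- plate: upper tier: loose round walnut plate 140 mm across, 5 mm thick, with an upright steel sleeve in the middle, 46 mm outside, its top 43 mm above the plate's underside; clear bore 36 mm right through (about 2 mm to spare round the handle). 0.28 kg. Origin: centre of the underside, z up along the bore. Lies flat on the bench, sleeve up; grip the sleeve outside, near its top
- shoe_dark: bystander: dark chocolate high-heeled shoe, about 145 x 60 mm, 110 mm high, loose and upright. Origin: under its middle, on the bench; x to the toe, z up
- shoe_milk: bystander: milk chocolate high-heeled shoe of the same size, loose and upright. Origin: under its middle, on the bench; x to the toe, z up
- bowl: bystander: steel bowl of truffles, 144 mm across and 52 mm high, loose. Origin: centre of its underside
Things that resemble listed ones, but are neither listed nor needed, are in the scene too. Leave any blue or green look-alike of the plate alone.

How it is judged:
By the outcome, as a careful person would: the job done as asked, in the order asked, and still so for the second after the job is handed in, while the arm keeps its last pose, push and grip.
It also fails if it takes over 62 s, if anything falls off the work surface, if the arm or the gripper's body presses on something with over 40 N, if the wrist force passes 120 N, or if a joint passes its speed limit or range.

## Working session

There is one attempt and no reset: what is moved stays moved. The work goes in short steps, each a Python script; the robot and the scene stay as the last script left them, time stands still between calls to the robot, and variables do not carry over. Pictures are saved under pics/ and viewed, at most 10 in all, crops included, and the job is handed in when it is done.

```bash
mkdir -p pics; cat > h.py <<'E'
import numpy as np, cv2
from rig import ctrl
def snap(n,f):
    s=ctrl.snapshot(n); np.savez(f'pics/{f}.npz',**s); cv2.imwrite(f'pics/{f}.png',s['color'][:,:,::-1]); return s
def cloud(s):
    z=s['range_z']; v,u=np.mgrid[:z.shape[0],:z.shape[1]]
    P=np.stack([(u-s['cx'])/s['fx']*z,(v-s['cy'])/s['fy']*z,z],-1)
    T=np.linalg.inv(s['world_to_cam']); W=P@T[:3,:3].T+T[:3,3]; W[z==0]=np.nan; return W
E
python3 - <<'E'
from h import *
a=snap('top','top0');b=snap('side','side0')
cv2.imwrite('pics/both.png',cv2.resize(np.hstack([a['color'],b['color']])[:,:,::-1],(800,300)))
o=ctrl.get_obs();print(o['time'],o['eef_rot'],o['position'])
E
```

```text
0.1 [-1.79907924e+02  7.58830036e-03  1.66831142e+02] [148.00431796 632.38477414 213.72456927]
```

View pics/top0.png

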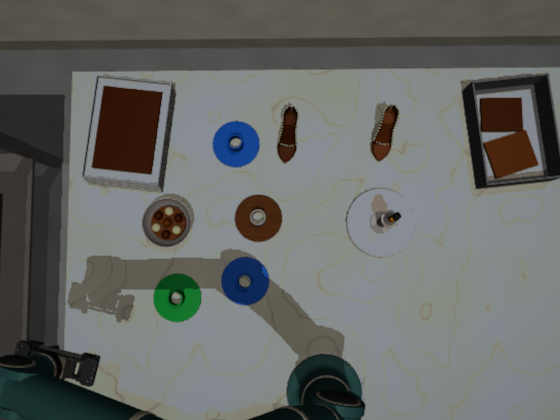

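View pics/side0.png

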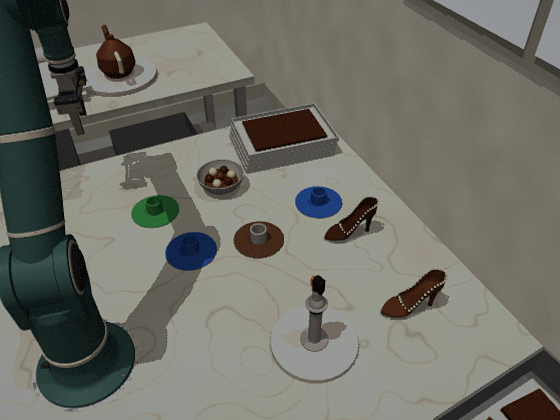

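The walnut plate is at top (258,217). Look-alikes are blue at (236,143) and (245,281) and green at (177,297), and I'm choosing the walnut. The stand's foot is at (380,222), and its handle tip is near (393,217).

```bash
python3 - <<'E'
from h import *
a=dict(np.load('pics/top0.npz'));b=dict(np.load('pics/side0.npz'))
W=cloud(a);V=cloud(b)
def circ(P):
    c,r=cv2.minEnclosingCircle(P.astype(np.float32));A=np.c_[2*P,np.ones(len(P))]
    return np.round(c,1),round(r,1),P.mean(0).round(1),len(P)
for n,X,(u,v) in (('top',W,(258,217)),('side',V,(258,238))):
    sub=X[v-32:v+32,u-32:u+32].reshape(-1,3)
    for lo,hi in ((2.5,9),(36,50)):
        P=sub[(sub[:,2]>lo)&(sub[:,2]<hi)]; print(n,lo,circ(P[:,:2]),P[:,2].mean())
S=W[180:265,338:425].reshape(-1,3)
P=S[(S[:,2]>10)&(S[:,2]<22)];print('foot',circ(P[:,:2]),P[:,2].mean())
for X,sl in ((W,np.s_[180:265,338:425]),(V,np.s_[260:385,265:365])):
    S=X[sl].reshape(-1,3)
    for lo,hi in ((60,130),(148,156),(195,226),(226,245)):
        P=S[(S[:,2]>lo)&(S[:,2]<hi)]; 
        if len(P): print(lo,hi,circ(P[:,:2]),P.min(0).round(),P.max(0).round())
# orange pixels
for n,s,X in (('top',a,W),('side',b,V)):
    h=cv2.cvtColor(s['color'],cv2.COLOR_RGB2HSV); m=(h[...,0]>5)&(h[...,0]<22)&(h[...,1]>150)&(h[...,2]>110)&(X[...,2]>170)&(X[...,2]<260)
    print(n,m.sum(),X[m].round()[:30].tolist())
for n,X,us in (('shoes',W,[(288,132),(384,132),(167,221)]),):
    for u,v in us:
        S=X[v-35:v+35,u-28:u+28].reshape(-1,3);S=S[S[:,2]>6];print(S.min(0).round(),S.max(0).round())
c=cv2.resize(a['color'][190:250,355:425],None,fx=5.6,fy=5.6,interpolation=2)
d=cv2.resize(b['color'][265:325,285:355],None,fx=5.6,fy=5.6,interpolation=2)
e=cv2.resize(a['color'][187:247,223:293],None,fx=3.5,fy=3.5)
f=np.zeros((c.shape[0]+e.shape[0],784,3),np.uint8);f[:c.shape[0],:392]=c;f[:c.shape[0],392:]=d;f[c.shape[0]:,:e.shape[1]]=e
cv2.imwrite('pics/crop1.png',f[:,:,::-1])
E
```

```text
top 2.5 (array([504. , 180.3]), 126.7, array([500. , 180.7]), 1231) 5.031884818434028
top 36 (array([498.8, 183.5]), 22.9, array([498.2, 183.2]), 71) 41.87187938494757
side 2.5 (array([496.1, 196.2]), 141.8, array([498.7, 179. ]), 1081) 4.809657999383113
side 36 (array([500.5, 183.4]), 25.9, array([499.4, 181.8]), 106) 40.83493373975258
foot (array([ 502.6, -171.1]), 119.4, array([ 481.6, -171.4]), 2930) 15.787685507504753
60 130 (array([ 479.9, -167.4]), 12.1, array([ 478.7, -162.5]), 20) [ 469. -173.   61.] [ 491. -159.   93.]
148 156 (array([ 482.2, -173.3]), 23.3, array([ 479.9, -168.7]), 88) [ 459. -197.  148.] [ 504. -151.  156.]
195 226 (array([ 481.4, -173.6]), 15.1, array([ 479.4, -168.5]), 24) [ 471. -187.  196.] [ 495. -159.  226.]
226 245 (array([ 481.1, -173. ]), 13.8, array([ 483. , -172.8]), 59) [ 472. -186.  226.] [ 493. -160.  237.]
60 130 (array([ 482.7, -174.8]), 14.1, array([ 478.4, -181.8]), 234) [ 469. -188.   60.] [ 496. -166.  130.]
148 156 (array([ 483.4, -172.9]), 24.4, array([ 479.8, -179.4]), 164) [ 460. -197.  148.] [ 507. -149.  156.]
195 226 (array([ 482.5, -173.5]), 15.1, array([ 480.8, -178.1]), 146) [ 472. -188.  195.] [ 496. -160.  226.]
226 245 (array([ 482.3, -173.4]), 13.9, array([ 482.7, -174.7]), 86) [ 472. -187.  226.] [ 494. -160.  235.]
top 4 [[480.0, -163.0, 228.0], [477.0, -163.0, 229.0], [477.0, -164.0, 234.0], [475.0, -166.0, 224.0]]
side 8 [[478.0, -160.0, 228.0], [480.0, -160.0, 227.0], [483.0, -160.0, 225.0], [478.0, -161.0, 226.0], [479.0, -163.0, 228.0], [473.0, -165.0, 229.0], [475.0, -165.0, 228.0], [474.0, -168.0, 229.0]]
[651.  11.   6.] [861. 175. 116.]
[ 649. -273.    6.] [ 858. -109.  117.]
[392. 370.   6.] [595. 530.  60.]
```

View pics/crop1.png

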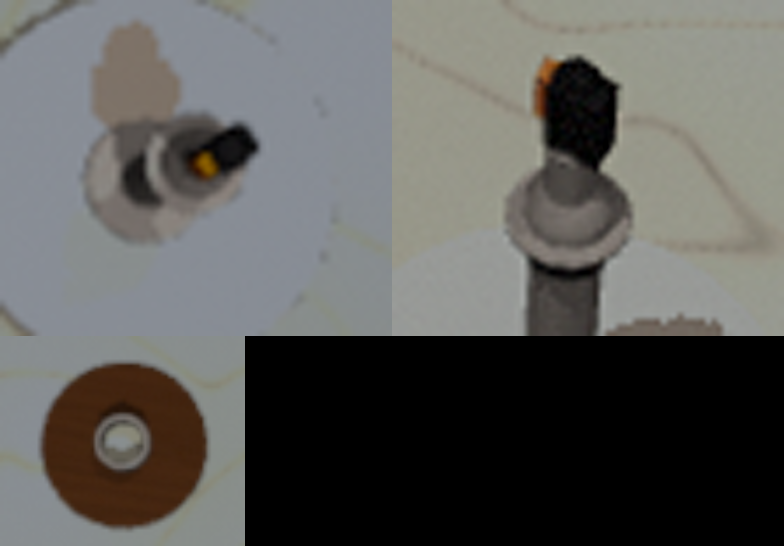

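The crop confirms the walnut plate with its steel sleeve. The button is on the handle's left (+y, slightly -x) side. Next I'll centre the plate with two light grasps 90° apart and compute the handle yaw.

```bash
python3 - <<'E'
from h import *
a=dict(np.load('pics/top0.npz'));b=dict(np.load('pics/side0.npz'))
A=cloud(a)[180:265,338:425].reshape(-1,3);B=cloud(b)[260:385,265:365].reshape(-1,3)
for off in (0,1.3):
  S=np.r_[A+[off,0.2,0],B]
  for lo,hi in ((195,226),(195,229),(205,224)):
    P=S[(S[:,2]>lo)&(S[:,2]<hi)][:,:2].astype(np.float32);print(off,lo,hi,len(P),cv2.minAreaRect(P))
o=ctrl.get_obs();print(o['joints'])
for th in (90,106,118,0):
  for k in (-90,90):
    for p in ([499.5,182.5,16],[482.5,-173.3,199]):
      q=ctrl.solve_ik(p,[180,0,th+k]);print(th+k,p[0],None if q is None else np.round(q))
E
```

```text
0 195 226 170 ((482.7799072265625, -173.228515625), (18.331031799316406, 30.378437042236328), 23.444541931152344)
0 195 229 224 ((482.785400390625, -173.2262725830078), (18.375219345092773, 30.333473205566406), 24.03579330444336)
0 205 224 103 ((482.07598876953125, -173.29464721679688), (15.8075590133667, 29.755943298339844), 25.90345001220703)
1.3 195 226 170 ((483.713134765625, -172.850341796875), (18.969284057617188, 30.185632705688477), 27.345064163208008)
1.3 195 229 224 ((483.713134765625, -172.850341796875), (18.969284057617188, 30.185632705688477), 27.345064163208008)
1.3 205 224 103 ((482.5224304199219, -173.57276916503906), (16.778167724609375, 29.926626205444336), 22.17561912536621)
[-79.29785887  26.83224067  -0.66453312  91.875156     0.34471264
  61.38694276  -3.22527964]
0 499.5 [-47.  35.  30. 117. -30.  35. -87.]
0 482.5 [-25.  18.  50. 114. -17.  55. -57.]
180 499.5 [-30.  32.   8. 116.  -8.  32.  73.]
180 482.5 [-27.  19.  53. 114. -19.  55. 125.]
16 499.5 [-46.  35.  28. 117. -28.  35. -72.]
16 482.5 [-25.  18.  50. 114. -17.  55. -41.]
196 499.5 [-27.  32.   4. 116.  -4.  32.  86.]
196 482.5 [-28.  20.  54. 114. -20.  55. 142.]
28 499.5 [-46.  35.  28. 117. -28.  35. -61.]
28 482.5 [-25.  18.  49. 114. -17.  55. -29.]
208 499.5 [-24.  32.   1. 115.  -1.  32.  95.]
208 482.5 [-28.  20.  54. 114. -19.  55. 154.]
-90 499.5 [-14.  33. -11. 115.  11.  33. 146.]
-90 482.5 [ -41.   33.   78.  115.  -37.   63. -127.]
90 499.5 [-43.  34.  24. 117. -24.  34.  -2.]
90 482.5 [-24.  18.  48. 114. -16.  55.  33.]
```

```bash
python3 - <<'E'
from h import *
def st(t):
    o=ctrl.get_obs();print(t,round(o['time'],2),o['position'].round(2) if hasattr(o['position'],'round') else o['position'],np.round(o['eef_rot'],2),np.round(o['contact_force'],1),round(o['grip_width']*92,1),np.round(o['grasp_force'],1))
ctrl.goto([499.5,182.5,120],[180,0,114]);st('above')
hit=ctrl.move_straight([499.5,182.5,17],v=80,guard=8);st(hit)
ctrl.grasp(5);ctrl.dwell(.2);st('g1');ctrl.gripper_open()
ctrl.move_straight([499.5,182.5,70],v=150)
ctrl.goto([499.5,182.5,70],[180,0,24])
hit=ctrl.move_straight([499.5,182.5,17],v=80,guard=8);st(hit)
ctrl.grasp(5);ctrl.dwell(.2);st('g2');s=snap('side','s1')
cv2.imwrite('pics/s1c.png',cv2.resize(s['color'][150:300,180:340],None,fx=3.5,fy=3.5)[:,:,::-1])
E
```

```text
above 2.18 [499.28 184.   120.05] [ 1.7998e+02 -3.0000e-02  1.1414e+02] [-1.   0.2  0.9] 92.3 0.0
False 3.62 [499.86 182.7   17.46] [ 1.7995e+02 -1.0000e-02  1.1400e+02] [0.8 0.  0.1] 91.9 0.0
g1 4.59 [499.71 182.57  17.05] [179.98   0.   114.  ] [ 0.7  1.3 -0.3] 44.7 5.0
False 7.88 [499.8  182.33  17.1 ] [ 1.7999e+02 -2.0000e-02  2.3980e+01] [ 0.3 -0.3  0.2] 92.0 0.0
g2 8.83 [499.32 182.95  17.05] [-1.7996e+02  1.0000e-02  2.4020e+01] [-0.8  2.1  1.8] 46.9 5.0
```

View pics/s1c.png

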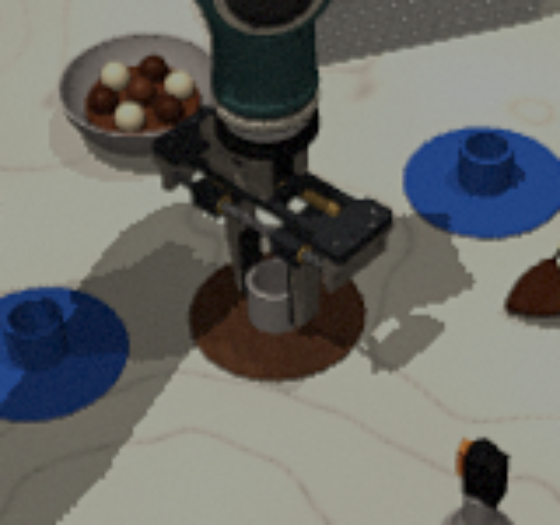

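The fingers hold the walnut sleeve at about (275,295) in the crop, and nothing else is touched. Now I'll lift, carry the plate and hover above the handle.

```bash
cat >> h.py <<'E'
def st(t):
    o=ctrl.get_obs();print(t,round(o['time'],2),np.round(o['position'],2),np.round(o['eef_rot'],2),np.round(o['contact_force'],1),round(o['grip_width']*92,1),np.round(o['grasp_force'],1))
E
python3 - <<'E'
from h import *
ctrl.grasp(30);ctrl.dwell(.1);st('g')
ctrl.move_straight([499.5,182.5,290],v=150);st('up')
ctrl.goto([482.2,-174,290],[180,0,24]);ctrl.move_straight([482.2,-174,262],v=80);ctrl.dwell(.3);st('hover')
s=snap('side','s2');t=snap('top','t2')
for n,x in (('s',s),('t',t)):
    W=cloud(x).reshape(-1,3);W=W[np.hypot(W[:,0]-482,W[:,1]+174)<85]
    P=W[(W[:,2]>240)&(W[:,2]<256)];  P2=P[:,:2].astype(np.float32)
    if len(P): print(n,len(P),cv2.minEnclosingCircle(P2),P[:,2].mean())
    # plane fit
    c=P.mean(0);u=np.linalg.svd(P-c)[2][2];print(u)
    for lo,hi in ((148,156),(195,229),(227,238)):
        H=W[(W[:,2]>lo)&(W[:,2]<hi)&(np.hypot(W[:,0]-482,W[:,1]+174)<27)]
        if len(H): print(lo,cv2.minEnclosingCircle(H[:,:2].astype(np.float32)),len(H))
c=s['color'][200:350,220:420];cv2.imwrite('pics/s2c.png',cv2.resize(c,None,fx=4,fy=4,interpolation=2)[:,:,::-1])
E
```

```text
g 9.2 [499.43 182.71  17.04] [-179.98    0.     24.01] [-2.2  2.4  4.1] 45.9 30.0
up 11.17 [499.12 182.33 289.35] [1.7998e+02 8.0000e-02 2.3990e+01] [-0.1 -0.9 -2.8] 45.9 30.0
hover 13.31 [ 482.36 -174.09  262.25] [ 1.7999e+02 -3.0000e-02  2.4000e+01] [ 0.4  0.2 -2.8] 45.8 30.0
s 2115 ((481.82403564453125, -175.42071533203125), 70.7248306274414) 250.02898434896164
[-2.74484315e-03 -1.41275412e-04  9.99996223e-01]
148 ((482.50750732421875, -174.02847290039062), 23.659364700317383) 128
t 520 ((508.00616455078125, -159.7403106689453), 57.25474548339844) 249.3264759199474
[ 4.12019903e-03  7.76696129e-04 -9.99991210e-01]
```

View pics/s2c.png

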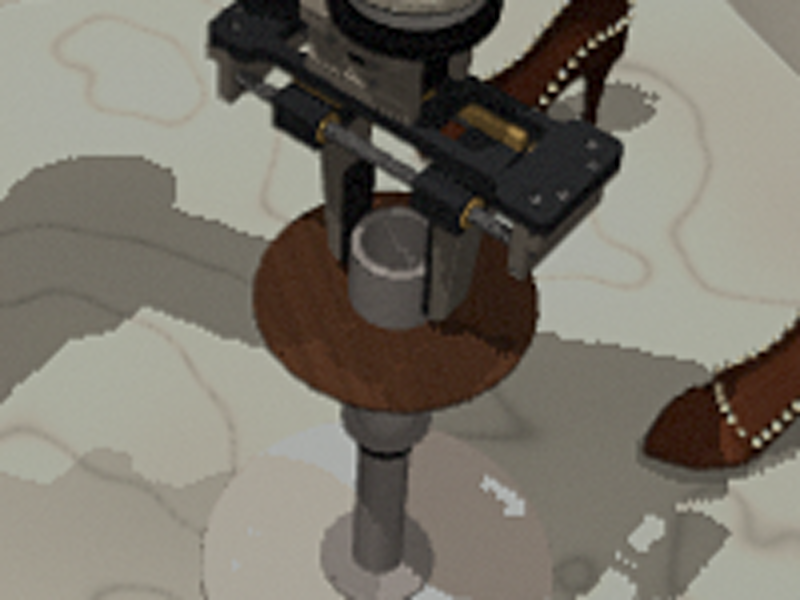

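Plate is level and held over the post, but the centring estimates disagree by about 1.5 mm. I'll refine with silhouette fits in the same camera.

```bash
cat > fit.py <<'E'
from h import *
from scipy.optimize import minimize
K=8
def proj(s,P):
    P=np.c_[P,np.ones(len(P))]@s['world_to_cam'].T
    return np.c_[P[:,0]/P[:,2]*s['fx']+s['cx'],P[:,1]/P[:,2]*s['fy']+s['cy']]
t=np.linspace(0,2*np.pi,72,endpoint=False)
def cyl(r,z0,z1): return np.array([[r*np.cos(q),r*np.sin(q),z] for q in t for z in (z0,z1)])
def box(x,y0,y1,z0,z1): return np.array([[i,j,k] for i in (-x,x) for j in (y0,y1) for k in (z0,z1)],float)
def render(s,parts,p,roi):
    c,d=np.cos(p[2]),np.sin(p[2]);R=np.array([[c,-d,0],[d,c,0],[0,0,1]])
    u0,v0,w,h=roi;m=np.zeros((h*K,w*K),np.uint8)
    for P in parts:
        q=proj(s,P@R.T+[p[0],p[1],0]);q=((q-[u0,v0]+.5)*K-.5)
        cv2.fillConvexPoly(m,cv2.convexHull(q.astype(np.float32)).round().astype(np.int32),1)
    return cv2.resize(m.astype(np.float32),(w,h),interpolation=cv2.INTER_AREA)
def fit(s,parts,mask,p0,roi):
    u0,v0,w,h=roi;M=mask[v0:v0+h,u0:u0+w].astype(np.float32)
    f=lambda e:np.abs(render(s,parts,[e[0],e[1],np.radians(e[2]*5)],roi)-M).sum()
    b=None
    for dx in (-1.5,1.5):
      for dy in (-1.5,1.5):
        r=minimize(f,[p0[0]+dx,p0[1]+dy,p0[2]/5],method='Nelder-Mead',options=dict(initial_simplex=[[p0[0]+dx+a,p0[1]+dy+b_,p0[2]/5+c] for a,b_,c in ((-2,-2,-2),(2,0,2),(0,2,1),(1,-1,-1))]))
        if b is None or r.fun<b.fun:b=r
    return b.x*[1,1,5],b.fun,M.sum()
stand=[cyl(24,147,152),cyl(16.8,152,160),cyl(10,160,192),box(8,-14,14,192,228),cyl(10,228,234),box(5,0,14.5,206,230),cyl(14,110,147)]
E
python3 - <<'E'
from fit import *
for n in ('side0','top0'):
    s=dict(np.load(f'pics/{n}.npz'));W=cloud(s);near=np.hypot(W[...,0]-482.5,W[...,1]+173.5)<35
    m=near&(W[...,2]>(110 if n=='side0' else 140));v,u=np.nonzero(m);roi=(u.min()-8,v.min()-8,np.ptp(u)+17,np.ptp(v)+17)
    print(n,fit(s,stand if n=='side0' else stand[:-1],m,[482.5,-173.5,24],roi))
    # sleeve+plate at start, on bench
    c=W[...,:2]-[499.5,182.5];d=np.hypot(c[...,0],c[...,1])
    m=(d<85)&(W[...,2]>2.5);v,u=np.nonzero(m);roi=(u.min()-8,v.min()-8,np.ptp(u)+17,np.ptp(v)+17)
    print(' plate0',fit(s,[cyl(70,2.5,5),cyl(23,5,43)],m,[499.5,182.5,0],roi))
s=dict(np.load('pics/s1.npz'));W=cloud(s);h=cv2.cvtColor(s['color'],cv2.COLOR_RGB2HSV)
for n,p0,z in (('s2',[482,-174,0],250),):
    s=dict(np.load('pics/s2.npz'));W=cloud(s);d=np.hypot(W[...,0]-482,W[...,1]+175)
    m=((d<90)&(W[...,2]>240)&(W[...,2]<254)).astype(np.uint8);v,u=np.nonzero(m)
    hull=cv2.convexHull(np.c_[u,v].astype(np.int32));m=cv2.fillConvexPoly(np.zeros_like(m),hull,1)
    v,u=np.nonzero(m);roi=(u.min()-8,v.min()-8,np.ptp(u)+17,np.ptp(v)+17)
    print(n,fit(s,[cyl(70,245,250)],m,p0,roi))
E
```

```text
side0 (array([ 483.40279791, -172.80648236,    7.98443815]), np.float64(62.15625), np.float32(678.0))
 plate0 (array([499.78741168, 183.69770803,   5.95500729]), np.float64(345.6875), np.float32(1267.0))
top0 (array([ 482.39108201, -173.56582744,   33.94425774]), np.float64(25.78125), np.float32(262.0))
 plate0 (array([498.40581609, 182.73152676,   9.81310163]), np.float64(827.203125), np.float32(1219.0))
s2 (array([ 483.21698268, -174.76215742,   -3.10246098]), np.float64(173.25), np.float32(3079.0))
```

```bash
python3 - <<'E'
from fit import *
from scipy.optimize import least_squares
for n in ('s2','t2'):
    s=dict(np.load(f'pics/{n}.npz'));W=cloud(s)
    T=np.linalg.inv(s['world_to_cam']);C=T[:3,3]
    Z=W[...,2];m=(Z>240)&(Z<254)&(np.hypot(W[...,0]-482,W[...,1]+175)<90)
    low=Z<200
    pts=[]
    for dv,du in ((0,1),(0,-1),(1,0),(-1,0)):
        e=m&np.roll(low,(-dv,-du),(0,1));v,u=np.nonzero(e)
        uu=u+.5*du;vv=v+.5*dv
        d=np.c_[(uu-s['cx'])/s['fx'],(vv-s['cy'])/s['fy'],np.ones(len(u))]@T[:3,:3].T
        d2=C+d*((250-C[2])/d[:,2])[:,None];pts.append(d2[:,:2])
    P=np.vstack(pts);P=P[abs(np.hypot(*(P-[482,-174]).T)-70)<8]
    # near-side points show the lower edge (z 245); shift bound
    f=lambda c:np.hypot(P[:,0]-c[0],P[:,1]-c[1])-c[2]
    r=least_squares(f,[482,-174,70],loss='soft_l1');ang=np.degrees(np.arctan2(P[:,1]+174,P[:,0]-482))
    r2=least_squares(lambda c:f([*c,70]),[482,-174],loss='soft_l1')
    print(n,C.round(),len(P),r.x,r2.x,np.histogram(ang,8,(-180,180))[0])
E
```

```text
s2 [ 142. -742. 1028.] 184 [ 481.96792645 -176.54599991   69.91950792] [ 482.01755008 -176.51115189] [37 36 33 17  0  8 29 24]
t2 [ 384.  111. 1603.] 68 [ 480.85916476 -176.12930536   70.51576146] [ 481.35477309 -175.82298843] [ 0  0  0 14 28 26  0  0]
```

```bash
python3 - <<'E'
from h import *
x,y=483.0,-171.9
ctrl.move_straight([x,y,262],v=40);ctrl.dwell(.2);st('pre')
for z,v in ((240,30),(210,40),(182,40)):
    hit=ctrl.move_straight([x,y,z],v=v,guard=4);ctrl.dwell(.15);st((z,hit))
    if hit:break
s=snap('side','s3');cv2.imwrite('pics/s3c.png',cv2.resize(s['color'][220:370,220:420],None,fx=4,fy=4,interpolation=2)[:,:,::-1])
E
```

```text
pre 13.86 [ 483.   -171.91  262.01] [180.   0.  24.] [-0.2  0.5 -2.5] 45.8 30.0
(240, False) 14.89 [ 483.13 -171.95  240.17] [ 1.7999e+02 -2.0000e-02  2.4000e+01] [ 0.4  0.3 -2.5] 45.9 30.0
(210, False) 15.94 [ 483.19 -171.96  210.22] [ 1.7998e+02 -3.0000e-02  2.4000e+01] [-0.7  0.5 -2.6] 46.2 30.0
(182, False) 16.94 [ 483.17 -171.97  182.21] [ 1.7999e+02 -2.0000e-02  2.4000e+01] [ 0.3 -0.  -2.7] 45.8 30.0
```

View pics/s3c.png

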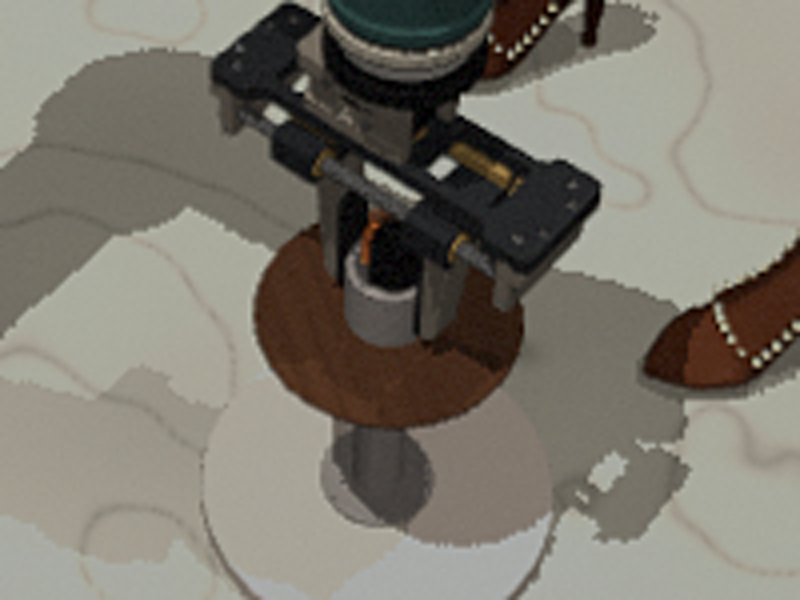

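The handle sticks up inside the sleeve at about (390,255), with no contact force. I'll continue down to the seat.

```bash
python3 - <<'E'
from h import *
x,y=483.0,-171.9
hit=ctrl.move_straight([x,y,165],v=15,guard=4);ctrl.dwell(.1);st(hit)
E
```

```text
True 17.93 [ 482.97 -171.87  168.99] [-1.7997e+02  1.0000e-02  2.4000e+01] [-0.6  0.1  5. ] 45.7 30.0
```

```bash
python3 - <<'E'
from h import *
x,y=483.0,-171.9
ctrl.gripper_open();ctrl.dwell(.2);st('open')
ctrl.move_straight([x,y,199],v=60,guard=5);ctrl.dwell(.1);st('up')
s=snap('side','s4');w=snap('wrist','w4')
W=cloud(s);d=np.hypot(W[...,0]-482.5,W[...,1]+173)<85
for lo,hi in ((150,162),(190,199)):
    P=W[d&(W[...,2]>lo)&(W[...,2]<hi)];print(lo,len(P),P.mean(0),cv2.minEnclosingCircle(P[:,:2].astype(np.float32)))
im=np.hstack([cv2.resize(s['color'][220:340,240:390],(400,320)),cv2.resize(w['color'],(400,320))])
cv2.imwrite('pics/c4.png',im[:,:,::-1])
E
```

```text
open 18.93 [ 482.14 -171.37  168.12] [-1.7992e+02  1.0000e-01  2.4010e+01] [-0.6  0.5  0.3] 91.8 0.0
up 19.7 [ 482.8  -171.68  198.74] [-1.799e+02  1.200e-01  2.402e+01] [-0.4  1.   0.2] 92.1 0.0
150 2065 [ 472.26496706 -183.2698705   156.73325212] ((483.18109130859375, -173.21405029296875), 71.24851989746094)
190 148 [ 478.39772184 -178.34926608  194.21690257] ((473.5926513671875, -161.31430053710938), 38.64315414428711)
```

View pics/c4.png

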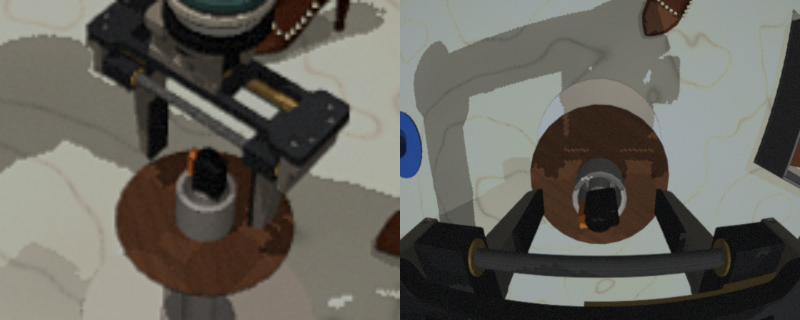

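```bash
python3 - <<'E'
from h import *
w=cv2.imread('pics/w4.png');print(w.shape)
cv2.imwrite('pics/w4c.png',cv2.resize(w[200:350,160:400],None,fx=3.3,fy=3.3,interpolation=2)*1)
s=np.load('pics/w4.npz');print(s['fx'],s['cx'],s['cy'],np.linalg.inv(s['world_to_cam']).round(3))
E
```

```text
(420, 560, 3)
325.19226210127806 278.7040704156877 214.52329477547673 [[ 4.08000e-01 -8.75000e-01 -2.62000e-01  5.57317e+02]
 [-9.13000e-01 -3.91000e-01 -1.15000e-01 -1.39834e+02]
 [-2.00000e-03  2.86000e-01 -9.58000e-01  3.68343e+02]
 [ 0.00000e+00  0.00000e+00  0.00000e+00  1.00000e+00]]
```

View pics/w4c.png

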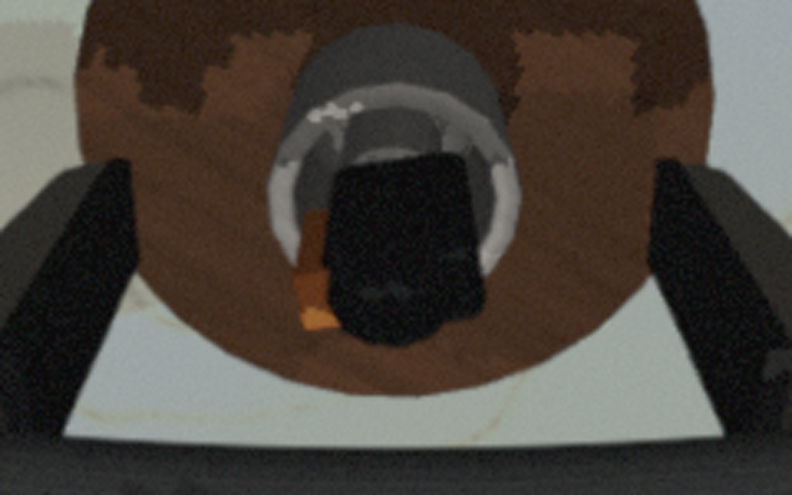

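```bash
python3 - <<'E'
from h import *
s=np.load('pics/w4.npz');T=np.linalg.inv(s['world_to_cam'])
def ray(c,z):
    u,v=160+(c[0]+.5)/3.3-.5,200+(c[1]+.5)/3.3-.5;d=np.array([u-s['cx'],v-s['cy']])/s['fx'];r=np.hypot(*d)
    d=T[:3,:3]@np.r_[d/r*np.sin(r),np.cos(r)];return (T[:3,3]+d*(z-T[2,3])/d[2])[:2]
for a,b,z in (((335,172),(465,155),192),((330,295),(482,268),228),((298,274),(322,271),230)):
    p,q=ray(a,z),ray(b,z);e=p-q;print(p.round(1),q.round(1),np.hypot(*e).round(1),np.degrees(np.arctan2(e[1],e[0])).round(1))
# sleeve top ellipse left/right edges, finger inner pads
for c,z in (((268,200),195),((520,195),195),((395,84),195)):print(ray(c,z).round(1))
# top face depth points of handle
from collections import Counter
z=s['range_z'];v,u=np.mgrid[:420,:560];d=np.stack([u-s['cx'],v-s['cy']],-1)/s['fx'];r=np.hypot(d[...,0],d[...,1])+1e-9
D=np.dstack([d/r[...,None]*np.sin(r)[...,None],np.cos(r)]);W=(D*(z/D[...,2])[...,None])@T[:3,:3].T+T[:3,3]
P=W[(z>0)&(np.hypot(W[...,0]-483,W[...,1]+173)<30)&(W[...,2]>199)&(W[...,2]<236)]
print(len(P),cv2.minAreaRect(P[:,:2].astype(np.float32)))
Q=P[P[:,2]<226];print(len(Q),cv2.minAreaRect(Q[:,:2].astype(np.float32)),P[P[:,2]>231].mean(0))
E
```

```text
[ 484.  -160.8] [ 496.4 -180.6] 23.4 122.2
[ 480.1 -163.7] [ 493.5 -182.4] 23.0 125.6
[ 482.5 -157.7] [ 484.5 -160.7] 3.6 122.9
[ 475.3 -151.7]
[ 494.5 -192.2]
[ 504.4 -163.4]
2602 ((484.44061279296875, -171.47244262695312), (18.693492889404297, 28.90053367614746), 29.94733238220215)
1069 ((489.1405029296875, -170.59779357910156), (13.405323028564453, 30.073497772216797), 12.024564743041992) [ 485.41029067 -171.34628067  233.16265157]
```

Seated: the plate's top is at z≈157 and the post stands clear inside the sleeve. The handle's yaw is nearer 30° than 24°, so I'll rotate, close softly, check the side force, then grip firmly.

```bash
python3 - <<'E'
from h import *
ctrl.move_straight([483.3,-172,200],[180,0,30.5],v=40);ctrl.dwell(.2);st('rot')
ctrl.grasp(4);ctrl.dwell(.3);st('soft')
ctrl.grasp(40);ctrl.dwell(.4);st('firm')
E
```

```text
rot 20.27 [ 483.23 -172.05  199.9 ] [-1.800e+02  2.000e-02  3.041e+01] [ 0.1  0.2 -0.1] 91.7 0.0
soft 21.57 [ 483.18 -171.78  199.95] [-179.97    0.     30.5 ] [-0.7  1.5  1.7] 27.8 4.0
firm 22.19 [ 483.84 -172.86  200.11] [ 1.7986e+02 -1.0000e-02  3.0490e+01] [ 3.7 -3.7 -6.1] 24.7 40.0
```

The width is 24.7 mm, so the button is pressed. Now I'll pull up, slowing before the end and using a force guard.

```bash
python3 - <<'E'
from h import *
x,y=483.3,-172
for z in (215,240,262,276):
    hit=ctrl.move_straight([x,y,z],v=30,guard=14);st((z,hit))
    if hit:break
ctrl.dwell(.2);st('end')
s=snap('side','s5');W=cloud(s);d=np.hypot(W[...,0]-483,W[...,1]+172)
P=W[(d<85)&(d>30)&(W[...,2]>140)&(W[...,2]<250)];print('plate z',np.median(P[:,2]))
F=W[(d<110)&(W[...,2]>8)&(W[...,2]<28)];print('foot z',np.median(F[:,2]))
E
```

```text
(215, False) 22.84 [ 483.26 -172.89  215.13] [1.7992e+02 2.0000e-02 3.0460e+01] [ 2.2 -4.6 -2.7] 24.4 40.0
(240, False) 23.82 [ 483.18 -172.78  239.88] [1.7992e+02 3.0000e-02 3.0460e+01] [ 2.3 -5.1 -4.5] 24.6 40.0
(262, False) 24.71 [ 483.17 -172.69  261.87] [1.7993e+02 3.0000e-02 3.0470e+01] [ 2.4 -4.6 -5.4] 24.6 40.0
(276, False) 25.32 [ 483.15 -172.67  276.05] [1.7995e+02 2.0000e-02 3.0470e+01] [ 1.5 -5.8 -4.6] 24.3 40.0
end 25.52 [ 483.16 -172.68  276.03] [1.7995e+02 2.0000e-02 3.0470e+01] [ 2.5 -5.8 -4.6] 24.8 40.0
plate z 232.80171509774675
foot z 15.935237408884916
```

```bash
python3 - <<'E'
from h import *
x,y=483.3,-172
hit=ctrl.move_straight([x,y,284],v=6,guard=6);st(hit);ctrl.dwell(.5);st('end')
s=snap('side','s6');W=cloud(s);d=np.hypot(W[...,0]-483,W[...,1]+172)
P=W[(d<85)&(d>30)&(W[...,2]>140)&(W[...,2]<250)];print('plate z',np.median(P[:,2]))
F=W[(d<110)&(W[...,2]>8)&(W[...,2]<28)];print('foot z',np.median(F[:,2]))
cv2.imwrite('pics/s6c.png',cv2.resize(s['color'][150:390,220:420],None,fx=2.4,fy=2.4)[:,:,::-1])
E
```

```text
True 26.43 [ 483.12 -172.91  280.03] [1.7986e+02 5.0000e-02 3.0470e+01] [ 3.9 -3.6 -3.9] 24.4 40.0
end 26.93 [ 483.13 -172.92  280.02] [1.7987e+02 7.0000e-02 3.0460e+01] [ 3.9 -3.  -3.4] 24.7 40.0
plate z 236.79599983462708
foot z 15.934572250041015
```

View pics/s6c.png

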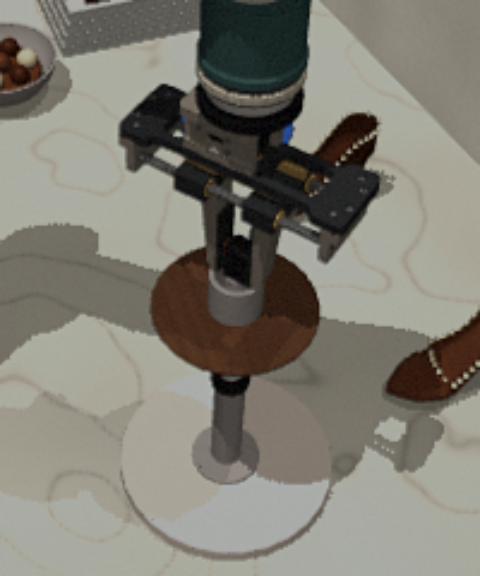

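The plate has risen 80 mm (top at 236.8, before 156.7). The foot is flat at z≈16 around (225,460), and the grip is firm.

```bash
python3 -c "
from h import *
print(ctrl.job_done())"
```

```text
the job is handed in; nothing more can be done
None
```

I handed the job in at about 27 s of the 62 s limit: the walnut plate is seated on the collar, the post measures 80 mm up at its second stop with the button pressed, the handle is still gripped at 40 N, and the foot is flat on the bench.

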